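Kick the gas bottle out with the pedal

ROBOT

A 7-joint arm with a two-finger parallel gripper is mounted at the origin on the work surface. World frame = base frame: x ahead of the robot, y to its left, z up, the work surface at z = 0. Lengths are in m, angles in degrees, forces in N, time in s.
With the tool pointing down it reaches from about 0.35 to 0.9 m from the base axis. Payload 7.2 kg.
Tool frame: the origin (TCP) lies between the finger pads; the fingertips stand tips_ahead ahead of it and the grasp point (between the pads) lies 6 mm ahead of it (tips_ahead is the distance from the TCP to the fingertips, in m); z points along the fingers, y is the line along which they close (so a half turn about z gives the same grasp; the last joint's range is limited). The gripper opens to 85 mm and grips with 20 to 120 N. Pads are 22 mm wide; open, the fingers measure 114 mm over their backs; the gripper's body (76 mm by 85 mm) begins 54 mm behind the grasp point. The pads swing forward as they close: fully open they stand 13 mm farther back than shut.
Start: joints at [59.576, 23.554, -0.728, 91.456, 0.321, 64.991, -4.71], TCP at [0.279, -0.559, 0.256] pointing down, gripper open.
Joint ranges: [-169.25, 169.25], [-16.82, 113.86], [-84.01, 82.57], [7.8, 145.47], [-59.2, 239.2], [7.22, 106.19], [-163.78, 163.78]. Speed limits (degrees/s): [136.94, 136.94, 172.46, 172.46, 180, 180, 180].

INTERFACE

Orientations are given as [roll, pitch, yaw] about the fixed x, y, z axes, in that order (R = Rz(yaw) Ry(pitch) Rx(roll)).
In Python, from workcell import sense, capture, camera_params, hand_in, tips_ahead gives the robot as it stands.
- The arm moves only by the tool arm_command, never from a script. Its argument "series" is a list of rows, each an object with "jaw": the closure, from -1 (fully open) to 1 (shut); "xyz": the shift along the tool's x, y, z in m, a list of three; "turn": the turn about the tool's z in degrees. In form: [{"jaw": jaw, "xyz": [tx, ty, tz], "turn": turn}, ...]. A call has 1 to 8 rows; each row shifts and turns the commanded pose from where the row before left it, along the tool's axes as they then stand; what a row does not reach is not made up. A row lasts 1/12 s, in which the tool goes at most 41.7 mm and 7.16 degrees, less where a joint would pass 70% of its speed; a pose out of reach is approached as far as the arm can. A call is refused whole if a number of a shift passes 0.0417 or a number of a turn 7.16, either way. A call with a gripper value outside its range is refused whole. The fingers move at their own pace and stop on an object; "squeeze" is the grip in N (left out, the last holds). Time passes only in rows, so rows that do not move let the fingers close. It gives the time, the measured TCP pose, the force, the opening and the grip force at its end, in the units of the state.
- sense(): the state, without advancing time (a new reading comes with each control period).
- capture(name): name is "scene" or "top" or "wrist"; returns (picture, depth): 480x640x3 uint8, red, green, blue; 480x640 float32, m along the optical axis (not along the pixel's ray), 0 where there is no reading.
- camera_params(name): a dict with "fov_y" (degrees; the focal length in pixels is half the picture's height over the tangent of half this angle, whatever the lens; pixels are square), "cx", "cy" (the principal point, pixels), "distortion" ([k1, k2, p1, p2, k3] as OpenCV has them; the pictures are not rectified), "R" (3x3) and "t" (3): a world point X has camera coordinates R X + t. Camera axes: x right, y down, z forward; pixel columns grow to the right and rows downward; lengths in m; the calibration is good to about 2 mm. A picture is of the moment at which its call begins: read the wrist's pose just before it. camera_params takes no time and is no camera call; for the wrist camera it gives the pose at the moment of the call.
- hand_in(): hands the job in; it is judged then, once.
The state is a dict: "clock": time; "q": joint angles; "qd": joint speeds; "joint_efforts": joint torques, N m; "eef_pos": TCP position; "orientation": TCP orientation; "wrist_force": force on the tool from outside, world axes, zero at the start; "torque": the same for the moment, N m; "width": finger opening in m; "grip_force": force on a finger pad.
Only numpy, scipy, OpenCV 4.12 (cv2) and the standard library are available. Lean on these libraries where they do the work, as an engineer would, in place of code of your own. Each camera call takes 0.05 s, during which the arm holds its last target. There are 200 camera calls.

TASK

Lay the long loose batten crosswise in the two notches of the stand's run-out rails as a chock and let go of it; then push the foot pedal down with the gripper until it is firmly against its stop, and keep it there a moment, so that the gas bottle is kicked up off its rollers and rolls down to rest against the batten. The stop is adjustable and its setting is not known, so feel for it and do not ram the pedal; never touch the bottle with the robot, leave the other things on the bench where they are, and finally let the pedal come all the way back up.

Things in the scene. Friction and masses are not known exactly. Their poses are not given: they have to be found in the camera images.
- stand: Fixed kick-out stand on a dark steel base plate 200 x 600 x 8 mm (x, y, z). Origin on the bench, below the middle of the bottle's cradle; z up, y the way the bottle rolls. Four white rollers at y = -30 and +30 mm carry the bottle; beyond them, to +y, two run-out rails with notches; the pedal is on the -y side: its hinge runs along x at y = -125, z = 60 mm, its pad is at y = -290 mm. Pose varies.
- notch (a point): Middle of the notches, midway between the rails, at the notch floors (44 mm above the bench); axes as the stand's. Wooden rails 20 mm wide at x = -50 and +50 mm (80 mm clear between them), tops sloping from 63 to 55 mm high; each notch is 50 mm long in y; behind it end blocks 25 mm long, 62 mm high. The laid batten's origin belongs at this point.
- batten: Loose long pale wooden batten 210 x 40 x 34 mm (its x, y, z), about 0.15 kg, lying flat on the bench on the stand's +y side; origin at the centre of its underside, x along its length.
- bottle: Yellow gas bottle, 90 mm diameter, about 200 mm long with its brass neck, about 0.75 kg, lying along the stand's x on the rollers; origin on its axis at mid-length of the 150 mm cylinder, x along the axis towards the neck. In the cradle it is at y = 0, z = 102 mm in the stand's frame; at rest against the batten at about y = 125 to 137, z = 102 mm.
- pedal (a joint): Pedal angle, rad: 0 = up, grows as the pad is pressed. Spring: about 5 N on the pad to start, 7 to 10 N while the kicker bar at its far end lifts the bottle, which goes over the front rollers at about 0.28 rad, 10 to 13 N near the stop. The rigid stop is met between 0.31 and 0.47 rad (pad lowered about 52 to 80 mm), differently each time. Over 50 N from the gripper is ramming.
- pedal_pad (a point): Centre of the top of the pedal's black ribbed rubber pad, 85 mm (stand x) by 70 mm, about 112 mm above the bench when up; moves with the pedal on a radius of 173 mm about the hinge. When up, the pad's outer edge (away from the hinge) is the higher one, a slope of 0.2 rad; at the stop it slopes about as much the other way.
- stop_post: Small grey block, 36 x 36 x 24 mm, on the base plate under the pedal arm, with the brass stop screw in its top; origin at the centre of its underside. It does not tell the screw's height.
- offcut: Bystander: short pale offcut, 110 x 40 x 34 mm, same section as the batten; not to be used. Origin under its centre.
- spray_can: Bystander: spray can 54 mm diameter, 170 mm high, standing; origin under its centre.
- pen_pot: Bystander: small open pot 72 mm diameter, 90 mm high; origin under its centre.
- tape_roll: Bystander: roll of tape lying flat, 100 mm diameter, 25 mm high; origin under its centre.
- jar: Bystander: glass jar 70 mm diameter, 90 mm high; origin under its centre.
Mind the look-alikes: they are no part of the job. Several things have the shape of the bottle; the one meant has the colours described above.

How it is judged (in metres and radians):
On the way, in this order (a step that is already met when the one before it is completed fails the run):
1. the batten lies crosswise in both notches, let go, with the bottle still on its rollers (x of batten in the frame of notch between -0.04 and 0.04 m and y of batten in the frame of notch between -0.012 and 0.012 m and z of batten in the frame of notch between -0.005 and 0.005 m and angle between the x axis of batten and the x axis of stand, either way round below 0.15 rad and angle between batten's own z axis and vertical below 0.1 rad and contact force between the fingers and batten below 0.1 N and linear speed of batten below 0.02 m/s and y of bottle in the frame of stand between -0.012 and 0.012 m), for 0.2 s.
2. the gripper holds the pedal firmly against its stop (at least 4 N on the stop) for 0.3 s (contact force between pedal and stop_post above 4 N and contact force between the fingers and pedal above 4 N), for 0.3 s.
At the end, for the whole second after the job is handed in: The batten lies flat in both notches (origin within 40 mm along and 12 mm across of site notch, square within 0.15 rad); the bottle is at rest on the rails against it (stand y 110 to 150 mm, within 60 mm sideways, square within 0.2 rad); the pedal is back up (under 0.04 rad) (x of batten in the frame of notch between -0.04 and 0.04 m and y of batten in the frame of notch between -0.012 and 0.012 m and z of batten in the frame of notch between -0.005 and 0.005 m and angle between the x axis of batten and the x axis of stand, either way round below 0.15 rad and angle between batten's own z axis and vertical below 0.1 rad and y of bottle in the frame of stand between 0.11 and 0.15 m and x of bottle in the frame of stand between -0.06 and 0.06 m and z of bottle in the frame of stand between 0.095 and 0.115 m and angle between the x axis of bottle and the x axis of stand, either way round below 0.2 rad and linear speed of bottle below 0.03 m/s and linear speed of batten below 0.02 m/s and value of joint pedal below 0.04 rad); the robot touches nothing.
It fails at once if the pedal is rammed (over 50 N from the gripper) (contact force between the fingers and pedal above 50 N).
It fails at once if the robot touches the bottle (contact force between any of the fingers, the arm and bottle above 0.5 N).
It fails at once if a bystander is moved by more than 30 mm (distance of any of offcut, spray_can, pen_pot, tape_roll, jar from where it was at the start of the episode above 0.03 m).
It also fails if it takes over 64 s, if anything falls off the work surface, if the arm or the gripper's body presses on something with over 40 N, if the wrist force passes 120 N, or if a joint passes its speed limit or range.

## Working session

There is one attempt and no reset: what is moved stays moved. The work goes in short steps, Python scripts to look and compute and a tool call to move; the robot and the scene stay as the last step left them, time stands still between calls to the robot, and variables do not carry over. Pictures are saved under pics/ and viewed, at most 10 in all, crops included, and the job is handed in when it is done.

Besides the shell and the picture viewer there is one more tool, called after "Call:" in YAML: its name, and indented under it one key for each argument. arm_command: Moves the arm, as the interface text tells. Its arguments: {"type":"object","properties":{"series":{"type":"array"},"squeeze":{"type":"number"}},"required":["series"]}

```bash
mkdir -p pics; ls; cat > h.py <<'E'
import numpy as np, cv2
from workcell import sense, capture, camera_params, hand_in, tips_ahead
def K(p):
    f=240/np.tan(np.radians(p["fov_y"])/2); return np.array([[f,0,p["cx"]],[0,f,p["cy"]],[0,0,1.]])
def rays(p,uv):
    n=cv2.undistortPoints(np.array(uv,float).reshape(-1,1,2),K(p),np.array(p["distortion"],float)).reshape(-1,2)
    return np.c_[n,np.ones(len(n))]
def world(p,uv,d):   # depth along the axis
    return (rays(p,uv)*np.array(d).reshape(-1,1)-np.array(p["t"]))@np.array(p["R"])
def onplane(p,uv,z):
    R=np.array(p["R"]);C=-R.T@np.array(p["t"]);r=rays(p,uv)@R
    return C+r*((z-C[2])/r[:,2])[:,None]
def cloud(p,d):
    v,u=np.mgrid[0:480,0:640]
    return world(p,np.c_[u.ravel(),v.ravel()],d.ravel()).reshape(480,640,3)
def save(n,im): cv2.imwrite("pics/"+n+".png",im[...,::-1])
E
python3 - <<'E'
from h import *
s=sense();print({k:np.round(v,3) for k,v in s.items()}, tips_ahead if not callable(tips_ahead) else tips_ahead())
for n in("scene","top"):
    p=camera_params(n);im,d=capture(n);save(n,im);np.savez(n,im=im,d=d)
    R=np.array(p["R"]);print(n,-R.T@np.array(p["t"]),R[2],(d>0).mean(),p["distortion"],p["fov_y"])
E
```

```text
pics
{'clock': np.float64(0.0), 'q': array([59.575, 23.6  , -0.729, 91.504,  0.319, 64.99 , -4.711]), 'qd': array([ 0.034,  0.002, -0.018, -0.036,  0.019,  0.009, -0.033]), 'joint_efforts': array([ 0.0000e+00, -6.0062e+01,  6.8200e-01, -2.9940e+01,  1.4000e-02,
        1.1000e-02,  0.0000e+00]), 'eef_pos': array([ 0.279, -0.559,  0.255]), 'orientation': array([-1.79908e+02,  5.00000e-03,  2.65170e+01]), 'wrist_force': array([-0.52 ,  0.251, -0.201]), 'torque': array([-0.   , -0.011,  0.012]), 'grip_force': np.float64(0.0), 'width': np.float64(0.085)} 0.025
scene [ 0.95567888 -0.35835304  0.98426113] [-0.42431682  0.29765506 -0.85519395] 0.9959212239583334 [-0.09794507  0.          0.          0.          0.        ] 53.51039034707046
top [ 0.41098654 -0.03466874  1.38234206] [ 0.06286482  0.0030447  -0.99801741] 0.9960091145833333 [-0.09956116  0.          0.          0.          0.        ] 54.58495312368179
```

View pics/top.png

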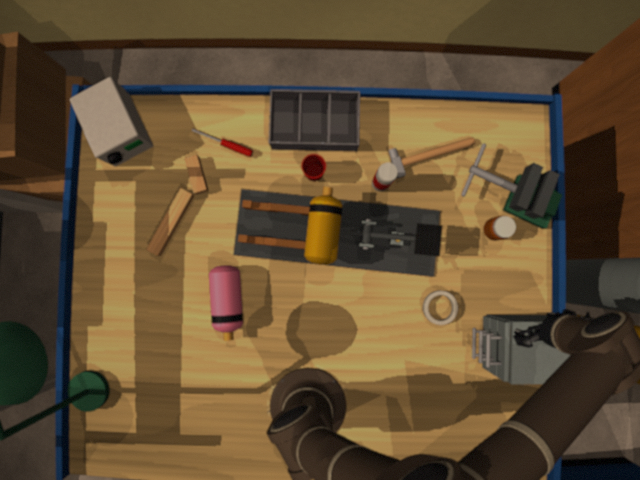

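View pics/scene.png

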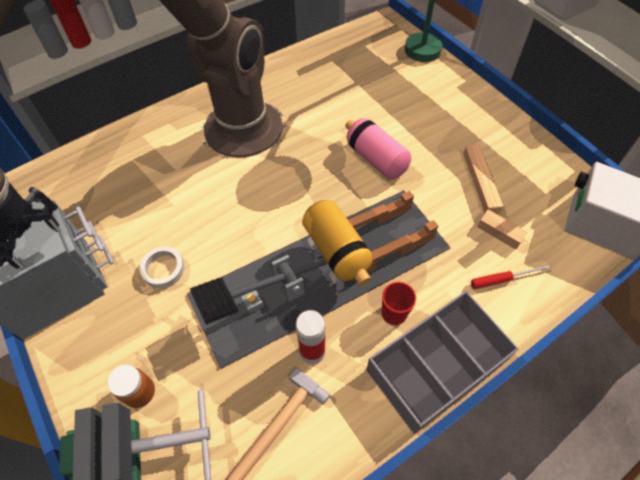

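The top view shows the batten at about (171,221), with the offcut touching distance from its upper end at (196,173). The stand runs from (240,225) to (440,240), with the bottle at (323,230), the pedal pad at (428,240) and the rails at (245–305, 205/240). The spray can at (385,178) is close to the pedal. The scene view agrees with this.

```bash
python3 - <<'E'
from h import *
C={}
for n in("top","scene"):
    z=np.load(n+".npz");C[n]=(z["im"],cloud(camera_params(n),z["d"]))
def rect(P,name):
    r=cv2.minAreaRect((P[:,:2]*1000).astype(np.float32));print(name,len(P),"c",np.round(r[0],1),"size",np.round(r[1],1),"ang",round(r[2],2),"z",np.round(np.percentile(P[:,2],[5,50,95])*1000,1));return r
def box(w,uv): return (slice(uv[1],uv[3]),slice(uv[0],uv[2]))
for n,bxs in(("top",{"batoff":(140,145,215,262),"plate":(225,180,450,285)}),("scene",{"batoff":(455,135,530,255),"plate":(180,180,460,370)})):
    im,c=C[n]
    b=bxs["batoff"];sub=c[b[1]:b[3],b[0]:b[2]]
    m=((sub[...,2]>0.026)&(sub[...,2]<0.045)).astype(np.uint8)
    k,l,st,_=cv2.connectedComponentsWithStats(m,connectivity=4)
    for i in range(1,k):
        if st[i,4]>60: rect(sub[l==i],n+" wood")
    b=bxs["plate"];sub=c[b[1]:b[3],b[0]:b[2]];I=im[b[1]:b[3],b[0]:b[2]].astype(int)
    hsv=cv2.cvtColor(I.astype(np.uint8),cv2.COLOR_RGB2HSV)
    m=((sub[...,2]>0.003)&(sub[...,2]<0.014)&(hsv[...,1]<90)).astype(np.uint8);m=cv2.morphologyEx(m,cv2.MORPH_OPEN,np.ones((3,3)))
    rect(sub[m>0],n+" plate")
    for nm,lo,hi in(("rails",.04,.07),):
        m=((sub[...,2]>lo)&(sub[...,2]<hi)&(hsv[...,1]>100)&(hsv[...,0]<20)).astype(np.uint8);k,l,st,_=cv2.connectedComponentsWithStats(m,connectivity=4)
        for i in range(1,k):
            if st[i,4]>30: rect(sub[l==i],n+" "+nm)
    m=((hsv[...,1]>150)&(hsv[...,0]>18)&(hsv[...,0]<30)&(sub[...,2]>.07)); rect(sub[m],n+" bottle")
    m=((sub[...,2]>.095)&(sub[...,2]<.13)&(hsv[...,1]<80)&(sub[...,1]<-.1)).astype(np.uint8)
    k,l,st,_=cv2.connectedComponentsWithStats(m,connectivity=4)
    for i in range(1,k):
        if st[i,4]>60: rect(sub[l==i],n+" pad")
E
```

```text
top wood 493 c [673.3 349.7] size [113.1  41.2] ang 17.72 z [28.1 33.4 37.9]
top wood 961 c [529.1 421.9] size [ 42.5 210.3] ang 61.91 z [28.3 33.1 37.7]
top plate 7048 c [512.1 -75.1] size [595.8 195.4] ang 85.2 z [ 4.2  8.1 12.4]
top rails 483 c [577.9 105.8] size [193.7  21. ] ang 85.18 z [41.9 57.5 64.4]
top rails 471 c [478.1 113.1] size [193.3  20.2] ang 85.23 z [42.1 57.8 64.1]
top bottle 1784 c [507.  -34.5] size [ 87.6 191.3] ang 85.11 z [121.7 140.7 149. ]
top pad 719 c [ 492.3 -311.9] size [82.4 85.8] ang 85.79 z [101.7 112.  120.2]
scene wood 1731 c [579.2 389.2] size [ 97.6 320.3] ang 69.52 z [29.1 33.4 36.7]
scene plate 11954 c [639.2 -83.1] size [599.3 450.3] ang 84.73 z [ 3.9  6.8 10. ]
scene rails 673 c [482.6 123.8] size [177.9  23.7] ang 84.77 z [41.9 55.2 62.1]
scene rails 743 c [581.8 111.5] size [183.7  22.7] ang 84.84 z [41.9 55.5 62.1]
scene rails 188 c [686.7  12.7] size [60.5 30.8] ang 36.91 z [41.7 56.4 68.1]
scene rails 109 c [711.9 -20.2] size [59.3 19. ] ang 37.93 z [41.6 56.  68.5]
scene rails 116 c [ 682.5 -209.2] size [51.4 19.2] ang 58.02 z [43.1 55.8 68.5]
scene bottle 1409 c [ 714.5 -147. ] size [130.9 627.8] ang 60.54 z [110.6 139.7 146.7]
scene pad 1398 c [ 495.6 -312.8] size [87.5 86.2] ang 84.94 z [102.1 110.7 118.2]
```

```bash
cat >> h.py <<'E'
YAW=np.radians(-4.85); EX=np.array([np.cos(YAW),np.sin(YAW)]); EY=np.array([-np.sin(YAW),np.cos(YAW)])
def goto(x,y,z,yaw,jaw=None):
    s=sense();a=np.radians(s["orientation"][2]);d=np.array([x,y,z])-s["eef_pos"]
    t=np.array([d[0]*np.cos(a)+d[1]*np.sin(a), d[0]*np.sin(a)-d[1]*np.cos(a), -d[2]])
    dy=(yaw-s["orientation"][2]+180)%360-180
    print("clock",round(s["clock"],2),"at",np.round(s["eef_pos"],4),np.round(s["orientation"],2),"shift tool",np.round(t,4),"min rows",round(np.linalg.norm(t)/.0417,2),"turn",round(-dy,2))
E
python3 - <<'E'
from h import *
import workcell; print(tips_ahead if not callable(tips_ahead) else "callable")
O=np.array([528,109.5])/1000
for n in("top","scene"):
    z=np.load(n+".npz");c=cloud(camera_params(n),z["d"]).reshape(-1,3)
    X=(c[:,:2]-O)@EX;Y=(c[:,:2]-O)@EY
    for sx in(-.05,.05):
        print(n,sx,[(int(y*1000),round(float(np.median(c[m,2]))*1000)) for y in np.arange(-.1,.12,.005) if (m:=(abs(X-sx)<.006)&(abs(Y-y)<.0025)).sum()>1])
    print("obst",n,)
    for nm,(x0,x1,y0,y1) in {"can":(.56,.72,-.3,-.15),"pot":(.58,.72,-.08,.06),"tape":(.3,.42,-.4,-.25)}.items():
        m=(c[:,0]>x0)&(c[:,0]<x1)&(c[:,1]>y0)&(c[:,1]<y1)&(c[:,2]>(.02 if nm=="tape" else .07));print(nm,np.round(np.percentile(c[m],[2,50,98],axis=0),3).tolist())
goto(.529,.422,.2,151.9)
E
```

```text
0.025
top -0.05 [(-100, 115), (-95, 60), (-90, 63), (-84, 62), (-79, 63), (-74, 60), (-69, 61), (-64, 61), (-59, 60), (-54, 61), (-49, 59), (-44, 60), (-39, 61), (-34, 60), (-29, 58), (-24, 58), (-19, 58), (-14, 58), (-9, 59), (-4, 54), (0, 57), (5, 55), (10, 58), (15, 54), (20, 54), (25, 45), (30, 44), (35, 44), (40, 44), (45, 42), (50, 42), (55, 44), (60, 46), (65, 45), (70, 47), (75, 62), (80, 61), (85, 62), (90, 62), (95, 61), (105, 9), (110, 7), (115, 8)]
top 0.05 [(-100, 113), (-95, 61), (-90, 58), (-84, 59), (-79, 61), (-74, 60), (-69, 59), (-64, 59), (-59, 58), (-54, 60), (-49, 60), (-44, 59), (-39, 59), (-34, 58), (-29, 59), (-24, 57), (-19, 60), (-14, 58), (-9, 57), (-4, 57), (0, 58), (5, 56), (10, 55), (15, 57), (20, 54), (25, 43), (30, 43), (35, 44), (40, 42), (45, 43), (50, 45), (55, 45), (60, 45), (65, 44), (70, 46), (75, 60), (80, 62), (85, 61), (90, 63), (95, 62), (110, 8), (115, 6)]
obst top
can [[0.639, -0.223, 0.077], [0.657, -0.197, 0.168], [0.687, -0.175, 0.174]]
pot [[0.581, -0.074, 0.075], [0.608, -0.032, 0.117], [0.718, 0.03, 0.147]]
tape [[0.301, -0.399, 0.02
[... 565 characters left out ...]
), (-44, 56), (-39, 56), (-34, 56), (-29, 56), (-24, 55), (-19, 55), (-14, 55), (-9, 54), (-4, 56), (0, 55), (5, 55), (10, 55), (15, 54), (20, 54), (25, 54), (30, 44), (35, 43), (40, 43), (45, 44), (50, 44), (55, 44), (60, 44), (65, 43), (70, 44), (75, 54), (80, 61), (85, 62), (90, 63), (95, 62), (100, 61), (115, 9)]
obst scene
can [[0.647, -0.227, 0.075], [0.679, -0.205, 0.167], [0.695, -0.179, 0.171]]
pot [[0.582, -0.077, 0.072], [0.606, -0.036, 0.114], [0.715, 0.031, 0.146]]
tape [[0.302, -0.398, 0.02], [0.338, -0.357, 0.024], [0.35, -0.332, 0.027]]
clock 0.1 at [ 0.2788 -0.5589  0.2555] [-1.7992e+02  1.0000e-02  2.6520e+01] shift tool [ 0.6618 -0.766   0.0555] min rows 24.31 turn -125.38
```

Call:
arm_command:
  series:
    - {"jaw": -1,"xyz": [0.0265,-0.0306,0],"turn": 0}
    - {"jaw": -1,"xyz": [0.0265,-0.0306,0],"turn": 0}
    - {"jaw": -1,"xyz": [0.0265,-0.0306,0],"turn": 0}
    - {"jaw": -1,"xyz": [0.0265,-0.0306,0],"turn": 0}
    - {"jaw": -1,"xyz": [0.0265,-0.0306,0],"turn": 0}
    - {"jaw": -1,"xyz": [0.0265,-0.0306,0],"turn": 0}
    - {"jaw": -1,"xyz": [0.0265,-0.0306,0],"turn": 0}
    - {"jaw": -1,"xyz": [0.0265,-0.0306,0],"turn": 0}

```text
clock: 0.77
eef_pos: [0.3592, -0.2436, 0.2562]
orientation: [180.0, 0.0, 26.5]
wrist_force: [0.9, 0.5, -0.3]
width: 0.0855
grip_force: 0.0
```

Call:
arm_command:
  series:
    - {"jaw": -1,"xyz": [0.0265,-0.0306,0],"turn": 0}
    - {"jaw": -1,"xyz": [0.0265,-0.0306,0],"turn": 0}
    - {"jaw": -1,"xyz": [0.0265,-0.0306,0],"turn": 0}
    - {"jaw": -1,"xyz": [0.0265,-0.0306,0],"turn": 0}
    - {"jaw": -1,"xyz": [0.0265,-0.0306,0],"turn": 0}
    - {"jaw": -1,"xyz": [0.0265,-0.0306,0],"turn": 0}
    - {"jaw": -1,"xyz": [0.0265,-0.0306,0],"turn": 0}
    - {"jaw": -1,"xyz": [0.0265,-0.0306,0],"turn": 0}

```text
clock: 1.43
eef_pos: [0.4397, 0.07, 0.2563]
orientation: [180.0, -0.0, 26.5]
wrist_force: [2.1, -0.5, -0.0]
width: 0.0856
grip_force: 0.0
```

Call:
arm_command:
  series:
    - {"jaw": -1,"xyz": [0.0265,-0.0306,0],"turn": 0}
    - {"jaw": -1,"xyz": [0.0265,-0.0306,0],"turn": 0}
    - {"jaw": -1,"xyz": [0.0265,-0.0306,0],"turn": 0}
    - {"jaw": -1,"xyz": [0.0265,-0.0306,0],"turn": 0}
    - {"jaw": -1,"xyz": [0.0265,-0.0306,0],"turn": 0}
    - {"jaw": -1,"xyz": [0.0265,-0.0306,0],"turn": 0}
    - {"jaw": -1,"xyz": [0.0265,-0.0306,0],"turn": 0}
    - {"jaw": -1,"xyz": [0.0265,-0.0306,0],"turn": 0}

```text
clock: 2.1
eef_pos: [0.5204, 0.3834, 0.2556]
orientation: [180.0, 0.1, 26.5]
wrist_force: [1.3, 0.1, -0.1]
width: 0.0856
grip_force: 0.0
```

Call:
arm_command:
  series:
    - {"jaw": -1,"xyz": [0,0,0],"turn": -7.16}
    - {"jaw": -1,"xyz": [0,0,0],"turn": -7.16}
    - {"jaw": -1,"xyz": [0,0,0],"turn": -7.16}
    - {"jaw": -1,"xyz": [0,0,0],"turn": -7.16}
    - {"jaw": -1,"xyz": [0,0,0],"turn": -7.16}
    - {"jaw": -1,"xyz": [0,0,0],"turn": -7.16}
    - {"jaw": -1,"xyz": [0,0,0],"turn": -7.16}
    - {"jaw": -1,"xyz": [0,0,0],"turn": -7.16}

```text
clock: 2.77
eef_pos: [0.5202, 0.3816, 0.2558]
orientation: [-180.0, 0.0, 84.1]
wrist_force: [-0.7, 0.5, -0.5]
width: 0.0852
grip_force: 0.0
```

Call:
arm_command:
  series:
    - {"jaw": -1,"xyz": [0,0,0],"turn": -7.16}
    - {"jaw": -1,"xyz": [0,0,0],"turn": -7.16}
    - {"jaw": -1,"xyz": [0,0,0],"turn": -7.16}
    - {"jaw": -1,"xyz": [0,0,0],"turn": -7.16}
    - {"jaw": -1,"xyz": [0,0,0],"turn": -7.16}
    - {"jaw": -1,"xyz": [0,0,0],"turn": -7.16}
    - {"jaw": -1,"xyz": [0,0,0],"turn": -7.16}
    - {"jaw": -1,"xyz": [0,0,0],"turn": -7.16}

```text
clock: 3.43
eef_pos: [0.5202, 0.3815, 0.2558]
orientation: [-180.0, -0.0, 141.4]
wrist_force: [0.3, -0.1, -0.3]
width: 0.0856
grip_force: 0.0
```

```bash
python3 - <<'E'
from h import *
goto(.529,.422,.15,151.9)
p=camera_params("wrist");im,d=capture("wrist");save("w1",im);c=cloud(p,d)
R=np.array(p["R"]);print(-R.T@np.array(p["t"]),R[2],(d>0).mean())
m=((c[...,2]>.026)&(c[...,2]<.05)).astype(np.uint8);k,l,st,_=cv2.connectedComponentsWithStats(m,connectivity=4)
for i in range(1,k):
    if st[i,4]>300:
        P=c[l==i];r=cv2.minAreaRect((P[:,:2]*1000).astype(np.float32));print(st[i],np.round(r[0],1),np.round(r[1],1),round(r[2],2),np.median(P[:,2]))
E
```

```text
clock 3.43 at [0.5202 0.3815 0.2558] [-179.95   -0.    141.42] shift tool [0.0184 0.0371 0.1058] min rows 2.72 turn -10.48
[0.46539925 0.42447452 0.3733173 ] [ 0.21256971 -0.17041787 -0.96217039] 0.9961881510416667
[  28   38  142  187 1419] [327.7 280.6] [ 54.8 181.3] 75.21 0.043610129137527
[ 326   81   75  216 8765] [530.7 422.7] [ 40.3 209.2] 62.52 0.03386955749298731
[ 541  211   90  122 2371] [733.  552.4] [  8.  140.1] 28.87 0.03835266588424342
[ 109  281   79   59 1026] [482.2 161.5] [99.2 21. ] 85.35 0.04374051417484429
[ 342  300   94   76 3296] [674.9 350.3] [110.5  41.1] 18.33 0.033973089638399095
[205 350  40  40 436] [583.8 179.9] [44.2 21.7] 84.8 0.0401254752843813
[498 445  58  35 924] [939.5 377.8] [72.2 25.5] 89.88 0.034668241126944485
```

View pics/w1.png

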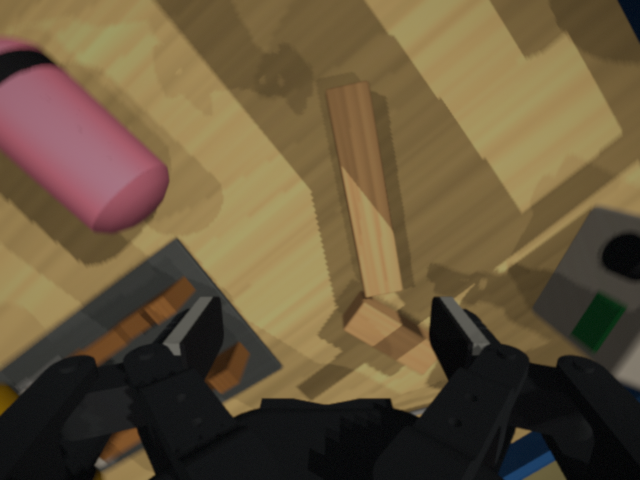

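The wrist view agrees with the top view. The batten runs from (350,85) to (383,295) with its top at 34 mm, and its end just meets the offcut at (380,300).

Call:
arm_command:
  series:
    - {"jaw": -1,"xyz": [0.009,0.0191,0.02],"turn": 0}
    - {"jaw": -1,"xyz": [0.0089,0.0191,0.02],"turn": 0}
    - {"jaw": -1,"xyz": [0,0,0.03],"turn": -5.45}
    - {"jaw": -1,"xyz": [0,0,0.03],"turn": -5.45}
    - {"jaw": -1,"xyz": [0,0,0.03],"turn": 0}
    - {"jaw": -1,"xyz": [0,0,0.03],"turn": 0}
    - {"jaw": -1,"xyz": [0,0,0.025],"turn": 0}
    - {"jaw": -1,"xyz": [0,0,0],"turn": 0}

```text
clock: 4.15
eef_pos: [0.5285, 0.4199, 0.0651]
orientation: [-179.5, -0.1, 151.8]
wrist_force: [-0.6, -2.3, -1.2]
width: 0.0857
grip_force: 0.0
```

```bash
python3 - <<'E'
from h import *
goto(.530,.4225,.034,152.3);print(sense()["wrist_force"])
E
```

```text
clock 4.15 at [0.5285 0.4199 0.0651] [-1.7952e+02 -1.5000e-01  1.5183e+02] shift tool [-0.0001  0.0031  0.0311] min rows 0.75 turn -0.47
[-0.57815475 -2.32154638 -1.16256598]
```

Call:
arm_command:
  series:
    - {"jaw": -1,"xyz": [0,0.002,0.01],"turn": -0.4}
    - {"jaw": -1,"xyz": [0,0,0.01],"turn": 0}
    - {"jaw": -1,"xyz": [0,0,0],"turn": 0}
    - {"jaw": -1,"xyz": [0,0,0],"turn": 0}

```text
clock: 4.48
eef_pos: [0.5315, 0.4248, 0.0519]
orientation: [180.0, 0.0, 152.3]
wrist_force: [-0.4, -0.4, -0.2]
width: 0.0854
grip_force: 0.0
```

Call:
arm_command:
  series:
    - {"jaw": -1,"xyz": [0,-0.0025,0.009],"turn": 0}
    - {"jaw": -1,"xyz": [0,0,0.008],"turn": 0}
    - {"jaw": -1,"xyz": [0,0,0],"turn": 0}
    - {"jaw": 0.3,"xyz": [0,0,0],"turn": 0}
    - {"jaw": 0.6,"xyz": [0,0,0],"turn": 0}
    - {"jaw": 0.6,"xyz": [0,0,0],"turn": 0}
    - {"jaw": 0.6,"xyz": [0,0,0],"turn": 0}
    - {"jaw": 0.6,"xyz": [0,0,0],"turn": 0}
  squeeze: 40

```text
clock: 5.15
eef_pos: [0.5303, 0.4227, 0.0348]
orientation: [179.9, 0.0, 152.4]
wrist_force: [-0.3, 0.4, 2.1]
width: 0.0393
grip_force: 42.2
```

Call:
arm_command:
  series:
    - {"jaw": 0.6,"xyz": [0,0,-0.01],"turn": 0}
    - {"jaw": 0.6,"xyz": [0,0,-0.02],"turn": 0}
    - {"jaw": 0.6,"xyz": [0,0,-0.025],"turn": 0}
    - {"jaw": 0.6,"xyz": [0,0,-0.025],"turn": 0}
    - {"jaw": 0.6,"xyz": [0,0,-0.025],"turn": -5.7}
    - {"jaw": 0.6,"xyz": [0,0,-0.025],"turn": -5.7}
    - {"jaw": 0.6,"xyz": [0,0,0],"turn": -5.7}
    - {"jaw": 0.6,"xyz": [0,0,0],"turn": -5.7}

```text
clock: 5.82
eef_pos: [0.5305, 0.423, 0.1672]
orientation: [179.9, 0.1, 175.5]
wrist_force: [0.6, -0.4, -2.1]
width: 0.0393
grip_force: 41.9
```

```bash
python3 - <<'E'
from h import *
goto(.533,.168,.165,175.15);print(sense()["width"])
E
```

```text
clock 5.82 at [0.5305 0.423  0.1672] [1.7988e+02 1.5000e-01 1.7545e+02] shift tool [-0.0227 -0.254   0.0022] min rows 6.12 turn 0.3
0.03933056693351449
```

Call:
arm_command:
  series:
    - {"jaw": 0.6,"xyz": [-0.0028,-0.032,0],"turn": 0}
    - {"jaw": 0.6,"xyz": [-0.0028,-0.032,0],"turn": 0}
    - {"jaw": 0.6,"xyz": [-0.0028,-0.032,0],"turn": 0}
    - {"jaw": 0.6,"xyz": [-0.0028,-0.032,0],"turn": 0.3}
    - {"jaw": 0.6,"xyz": [-0.0028,-0.032,0],"turn": 0}
    - {"jaw": 0.6,"xyz": [-0.0028,-0.032,0],"turn": 0}
    - {"jaw": 0.6,"xyz": [-0.0028,-0.032,0],"turn": 0}
    - {"jaw": 0.6,"xyz": [-0.0028,-0.032,0],"turn": 0}

```text
clock: 6.48
eef_pos: [0.5298, 0.1637, 0.1648]
orientation: [-180.0, 0.0, 174.9]
wrist_force: [0.4, 0.2, -1.1]
width: 0.0391
grip_force: 41.8
```

Call:
arm_command:
  series:
    - {"jaw": 0.6,"xyz": [0,0,0.01],"turn": 0}
    - {"jaw": 0.6,"xyz": [0,0,0.01],"turn": 0}
    - {"jaw": 0.6,"xyz": [0,0,0],"turn": 0}
    - {"jaw": 0.6,"xyz": [0,0,0],"turn": 0}

```text
clock: 6.82
eef_pos: [0.5295, 0.1667, 0.1441]
orientation: [180.0, -0.1, 175.0]
wrist_force: [0.6, 0.9, -1.5]
width: 0.0395
grip_force: 41.8
```

```bash
cat > look.py <<'E'
from h import *
import sys
goto(.533,.158,.079,175.15)
N=np.array([.533,.158])
p=camera_params("wrist");im,d=capture("wrist");save(sys.argv[1],im);c=cloud(p,d).reshape(-1,3)
for n,q in(("wrist",c),("top",cloud(camera_params("top"),capture("top")[1]).reshape(-1,3))):
    X=(q[:,:2]-N)@EX;Y=(q[:,:2]-N)@EY
    for sx in(-.1,-.085,-.07,-.05,.05,.07,.085,.1):
        print(n,sx,[(round(float(y)*1000),round(float(np.median(q[m,2]))*1000)) for y in np.arange(-.06,.061,.004) if (m:=(abs(X-sx)<.006)&(abs(Y-y)<.002)&(q[:,2]>.02)).sum()>1])
E
python3 look.py w2
```

```text
clock 6.82 at [0.5295 0.1667 0.1441] [ 1.7998e+02 -5.0000e-02  1.7499e+02] shift tool [-0.0042 -0.0083  0.0651] min rows 1.58 turn -0.16
wrist -0.1 [(-12, 143), (-8, 143), (-4, 143), (0, 143), (4, 143), (8, 143), (12, 143), (16, 143), (20, 143), (24, 143), (28, 143)]
wrist -0.085 [(-12, 143), (-8, 143), (-4, 143), (0, 143), (4, 143), (8, 143), (12, 143), (16, 143), (20, 143), (24, 143), (28, 143)]
wrist -0.07 [(-12, 143), (-8, 143), (-4, 143), (0, 143), (4, 143), (8, 262), (12, 143), (16, 143), (20, 143), (24, 143), (28, 143)]
wrist -0.05 [(-60, 57), (-56, 57), (-52, 56), (-48, 56), (-44, 56), (-40, 56), (-36, 56), (-32, 55), (-28, 55), (-12, 143), (-8, 143), (-4, 143), (0, 143), (4, 143), (8, 143), (12, 143), (16, 143), (20, 143), (24, 143), (28, 143), (40, 62), (44, 62), (48, 62)]
wrist 0.05 []
wrist 0.07 []
wrist 0.085 []
wrist 0.1 []
top -0.1 [(-12, 130), (-8, 143), (-4, 144), (0, 144), (4, 144), (8, 144), (12, 143), (16, 144), (20, 144), (24, 143), (28, 143)]
top -0.085 [(-60, 542), (-56, 536), (-52, 532), (-48, 528), (-44, 516), (-8, 145), (-4, 145), (0, 146), (4, 144), (8, 145
[... 434 characters left out ...]
 (0, 531), (4, 531), (8, 528), (12, 527), (16, 525), (20, 524), (24, 506), (28, 501), (32, 499), (36, 498), (40, 498), (44, 488)]
top 0.05 [(-60, 58), (-56, 55), (-52, 55), (-48, 56), (-44, 53), (-40, 54), (-36, 56), (-32, 55), (-28, 55), (-12, 493), (-8, 494), (-4, 499), (0, 491), (4, 496), (8, 493), (12, 497), (16, 506), (20, 502), (24, 497), (28, 494)]
top 0.07 [(-12, 129), (-8, 144), (-4, 141), (0, 145), (4, 145), (8, 143), (12, 144), (16, 146)]
top 0.085 [(-12, 130), (-8, 142), (-4, 142), (0, 143), (4, 143), (8, 144), (12, 141), (16, 144), (20, 142), (24, 140), (28, 142)]
top 0.1 [(-12, 122), (-8, 142), (-4, 143), (0, 139), (4, 144), (8, 143), (12, 144), (16, 143), (20, 142), (24, 144)]
```

View pics/w2.png

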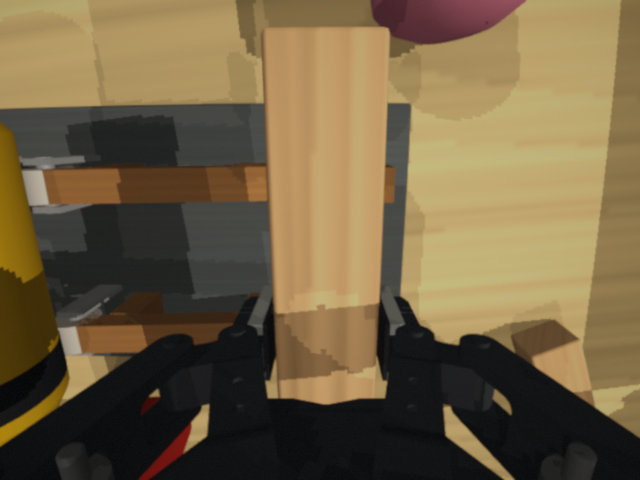

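The batten is centred over the notches: it spans columns 265–390, parallel to the plate edge. It sits about 8 mm too far in +y, so I'll correct that and lower it.

Call:
arm_command:
  series:
    - {"jaw": 0.6,"xyz": [-0.004,-0.0083,0],"turn": -0.15}
    - {"jaw": 0.6,"xyz": [0,0,0.015],"turn": 0}
    - {"jaw": 0.6,"xyz": [0,0,0.015],"turn": 0}
    - {"jaw": 0.6,"xyz": [0,0,0.01],"turn": 0}
    - {"jaw": 0.6,"xyz": [0,0,0.005],"turn": 0}
    - {"jaw": 0.6,"xyz": [0,0,0],"turn": 0}
    - {"jaw": 0.6,"xyz": [0,0,0],"turn": 0}

```text
clock: 7.5
eef_pos: [0.5332, 0.1571, 0.0989]
orientation: [180.0, -0.1, 175.1]
wrist_force: [-0.0, 0.5, -0.8]
width: 0.0395
grip_force: 41.8
```

Call:
arm_command:
  series:
    - {"jaw": 0.6,"xyz": [0,0,0.005],"turn": 0}
    - {"jaw": 0.6,"xyz": [0,0,0.005],"turn": 0}
    - {"jaw": 0.6,"xyz": [0,0,0.004],"turn": 0}
    - {"jaw": 0.6,"xyz": [0,0,0.002],"turn": 0}
    - {"jaw": 0.6,"xyz": [0,0,0],"turn": 0}
    - {"jaw": 0.6,"xyz": [0,0,0],"turn": 0}

```text
clock: 8.0
eef_pos: [0.5334, 0.1568, 0.0832]
orientation: [-180.0, -0.0, 175.0]
wrist_force: [-0.9, 0.6, -2.1]
width: 0.0391
grip_force: 41.8
```

```bash
python3 look.py w3 | grep -v "top -0.0[57]"
```

```text
clock 8.0 at [0.5334 0.1568 0.0832] [-1.8000e+02 -1.0000e-02  1.7503e+02] shift tool [0.0005 0.0012 0.0042] min rows 0.11 turn -0.12
wrist -0.1 [(-20, 82), (-16, 82), (-12, 82), (-8, 82), (-4, 82), (0, 82), (4, 82), (8, 82), (12, 82), (16, 82), (20, 81)]
wrist -0.085 [(-20, 82), (-16, 82), (-12, 82), (-8, 82), (-4, 82), (0, 82), (4, 82), (8, 82), (12, 82), (16, 82), (20, 81)]
wrist -0.07 [(-20, 82), (-16, 82), (-12, 82), (-8, 82), (-4, 82), (0, 201), (4, 82), (8, 82), (12, 82), (16, 82), (20, 81)]
wrist -0.05 [(-60, 57), (-56, 57), (-52, 57), (-48, 56), (-44, 56), (-40, 56), (-36, 56), (-32, 55), (-28, 55), (-20, 82), (-16, 82), (-12, 82), (-8, 82), (-4, 82), (0, 82), (4, 82), (8, 82), (12, 82), (16, 82), (20, 80), (24, 62), (28, 62), (32, 62), (36, 62), (40, 62), (44, 62), (48, 62)]
wrist 0.05 [(-32, 55), (-28, 55), (24, 62), (28, 62)]
wrist 0.07 []
wrist 0.085 []
wrist 0.1 []
top -0.1 [(-20, 84), (-16, 80), (-12, 80), (-8, 80), (-4, 83), (0, 79), (4, 82), (8, 82), (12, 82), (16, 83)]
top -0.085 [(-20, 75), (-16, 83), (-12, 81), (-8, 80), (-4, 81), (0, 84), (4, 83), (8, 83), (12, 82), (16, 82), (20, 82)]
top 0.05 [(-60, 59), (-28, 431), (-24, 435), (-20, 439), (-16, 437), (-12, 439), (-8, 438), (-4, 442), (0, 450), (4, 448), (8, 446), (12, 443), (16, 440), (20, 437), (24, 432)]
top 0.07 [(-20, 74), (-16, 84), (-12, 82)]
top 0.085 [(-20, 74), (-16, 82), (-12, 84), (-8, 82), (-4, 82), (0, 82), (4, 81), (8, 82)]
top 0.1 [(-20, 78), (-16, 85), (-12, 85), (-8, 84), (-4, 83), (0, 81), (4, 82), (8, 83), (12, 82), (16, 83), (20, 78)]
```

Call:
arm_command:
  series:
    - {"jaw": 0.6,"xyz": [0,0,0.002],"turn": 0}
    - {"jaw": 0.6,"xyz": [0,0,0.002],"turn": 0}
    - {"jaw": 0.6,"xyz": [0,0,0.0005],"turn": 0}
    - {"jaw": 0.6,"xyz": [0,0,0],"turn": 0}

```text
clock: 8.43
eef_pos: [0.5335, 0.1567, 0.0788]
orientation: [-180.0, 0.0, 175.0]
wrist_force: [0.4, -1.0, -0.5]
width: 0.0394
grip_force: 41.9
```

Call:
arm_command:
  series:
    - {"jaw": 0.2,"xyz": [0,0,0],"turn": 0}
    - {"jaw": -0.1,"xyz": [0,0,0],"turn": 0}
    - {"jaw": -0.4,"xyz": [0,0,0],"turn": 0}
    - {"jaw": -0.6,"xyz": [0,0,0],"turn": 0}
    - {"jaw": -0.6,"xyz": [0,0,0],"turn": 0}
    - {"jaw": -0.6,"xyz": [0,0,0],"turn": 0}

```text
clock: 8.93
eef_pos: [0.5335, 0.1568, 0.0788]
orientation: [180.0, 0.0, 175.0]
wrist_force: [0.0, -0.6, 0.1]
width: 0.0681
grip_force: 0.0
```

Call:
arm_command:
  series:
    - {"jaw": -0.6,"xyz": [0,0,-0.01],"turn": 0}
    - {"jaw": -0.6,"xyz": [0,0,-0.02],"turn": 0}
    - {"jaw": -0.6,"xyz": [0,0,-0.03],"turn": 0}
    - {"jaw": -0.6,"xyz": [0,0,-0.03],"turn": 0}
    - {"jaw": -0.6,"xyz": [0,0,-0.03],"turn": 0}
    - {"jaw": -0.6,"xyz": [0,0,-0.03],"turn": 0}
    - {"jaw": -0.6,"xyz": [0,0,-0.02],"turn": 0}
    - {"jaw": -0.6,"xyz": [0,0,0],"turn": 0}

```text
clock: 9.6
eef_pos: [0.5346, 0.1584, 0.2539]
orientation: [179.9, 0.3, 175.1]
wrist_force: [-0.3, 0.5, 0.4]
width: 0.0679
grip_force: 0.0
```

```bash
python3 look.py w4 | grep -v "top"; python3 -c "
from h import *
goto(.4935,-.315,.2488,175)"
```

```text
clock 9.6 at [0.5346 0.1584 0.2539] [179.85   0.34 175.05] shift tool [ 0.0016 -0.0005  0.1749] min rows 4.19 turn -0.1
wrist -0.1 [(-20, 77), (-16, 78), (-12, 78), (-8, 78), (-4, 78), (0, 78), (4, 78), (8, 78), (12, 78), (16, 78)]
wrist -0.085 [(-20, 78), (-16, 78), (-12, 78), (-8, 78), (-4, 78), (0, 78), (4, 78), (8, 78), (12, 78), (16, 78)]
wrist -0.07 [(-20, 78), (-16, 78), (-12, 78), (-8, 78), (-4, 78), (0, 371), (4, 78), (8, 78), (12, 78), (16, 78), (20, 76)]
wrist -0.05 [(-60, 57), (-56, 57), (-52, 56), (-48, 56), (-44, 56), (-40, 56), (-36, 56), (-32, 55), (-28, 54), (-24, 44), (-20, 78), (-16, 78), (-12, 78), (-8, 78), (-4, 78), (0, 78), (4, 78), (8, 78), (12, 78), (16, 78), (20, 46), (24, 62), (28, 62), (32, 62), (36, 62), (40, 62), (44, 62), (48, 62)]
wrist 0.05 [(-60, 57), (-56, 57), (-52, 56), (-48, 56), (-44, 56), (-40, 56), (-36, 55), (-32, 55), (-28, 53), (-24, 44), (-20, 78), (-16, 78), (-12, 78), (-8, 78), (-4, 78), (0, 78), (4, 78), (8, 78), (12, 78), (16, 78), (20, 45), (24, 62), (28, 62), (32, 62), (36, 62), (40, 62), (44, 62), (48, 62)]
wrist 0.07 [(-20, 78), (-16, 78), (-12, 78), (-8, 78), (-4, 78), (0, 78), (4, 78), (8, 78), (12, 78), (16, 78)]
wrist 0.085 [(-20, 78), (-16, 78), (-12, 78), (-8, 78), (-4, 78), (0, 78), (4, 78), (8, 78), (12, 78), (16, 78)]
wrist 0.1 [(-24, 75), (-20, 78), (-16, 78), (-12, 78), (-8, 78), (-4, 78), (0, 78), (4, 78), (8, 78), (12, 78), (16, 78)]
clock 9.7 at [0.5336 0.1568 0.2498] [1.8000e+02 1.1000e-01 1.7502e+02] shift tool [-0.001  -0.4735  0.001 ] min rows 11.36 turn 0.02
```

View pics/w4.png

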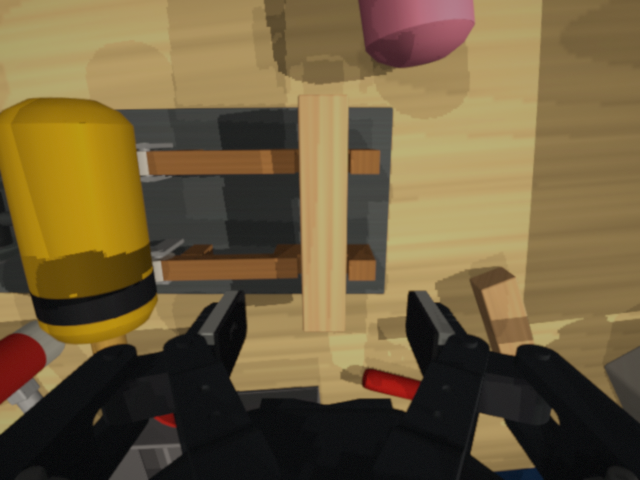

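The batten is seated across both notches (columns 298–348, top at 78 mm) and the fingers are clear. The bottle is still on its rollers. Next is the pedal.

Call:
arm_command:
  series:
    - {"jaw": 1,"xyz": [0,-0.039,0],"turn": 0}
    - {"jaw": 1,"xyz": [0,-0.039,0],"turn": 0}
    - {"jaw": 1,"xyz": [0,-0.039,0],"turn": 0}
    - {"jaw": 1,"xyz": [0,-0.039,0],"turn": 0}
    - {"jaw": 1,"xyz": [0,-0.039,0],"turn": 0}
    - {"jaw": 1,"xyz": [0,-0.039,0],"turn": 0}
    - {"jaw": 1,"xyz": [0,-0.039,0],"turn": 0}
    - {"jaw": 1,"xyz": [0,-0.039,0],"turn": 0}

```text
clock: 10.37
eef_pos: [0.5051, -0.1561, 0.2477]
orientation: [180.0, -0.1, 175.0]
wrist_force: [0.2, 1.0, -0.6]
width: -0.0001
grip_force: 0.0
```

Call:
arm_command:
  series:
    - {"jaw": 1,"xyz": [0,-0.039,0],"turn": 0}
    - {"jaw": 1,"xyz": [0,-0.039,0],"turn": 0}
    - {"jaw": 1,"xyz": [0,-0.039,0],"turn": 0}
    - {"jaw": 1,"xyz": [0,-0.039,0],"turn": 0}
    - {"jaw": 1,"xyz": [0,0,0],"turn": 0}
    - {"jaw": 1,"xyz": [0,0,0],"turn": 0}

```text
clock: 10.87
eef_pos: [0.4915, -0.312, 0.2468]
orientation: [179.9, -0.1, 174.7]
wrist_force: [-0.1, 1.0, -0.5]
width: -0.0002
grip_force: 0.0
```

```bash
python3 - <<'E'
from h import *
p=camera_params("wrist");im,d=capture("wrist");save("w5",im)
z=np.load("top.npz")
for n,c in (("wrist",cloud(p,d)),("top0",cloud(camera_params("top"),z["d"])),("scene0",cloud(camera_params("scene"),np.load("scene.npz")["d"]))):
    c=c.reshape(-1,3);O=np.array([.5165,-.0395]);X=(c[:,:2]-O)@EX;Y=(c[:,:2]-O)@EY
    for sx in(-.03,0,.03): print(n,sx,[(round(float(y)*1000),round(float(np.median(c[m,2]))*1000)) for y in np.arange(-.36,-.22,.006) if (m:=(abs(X-sx)<.008)&(abs(Y-y)<.003)&(c[:,2]>.02)).sum()>1])
    for y in(-.27,-.29,-.31):
        m=(abs(Y-y)<.005)&(c[:,2]>.09)&(c[:,2]<.13)&(abs(X)<.08)
        if m.any(): print("x-range",y,np.round(np.percentile(X[m],[1,99])*1000))
goto(.492,-.3285,.15,175); print(sense()["wrist_force"],sense()["width"])
E
```

```text
wrist -0.03 [(-318, 118), (-312, 118), (-306, 116), (-300, 116), (-294, 317), (-288, 319), (-282, 319), (-276, 111), (-270, 110), (-264, 319), (-258, 319), (-252, 106)]
wrist 0 [(-324, 311), (-318, 309), (-312, 298), (-306, 282), (-300, 278), (-294, 115), (-288, 113), (-282, 112), (-276, 260), (-270, 268), (-264, 108), (-258, 108), (-252, 278), (-246, 278), (-240, 292), (-234, 302), (-228, 309), (-222, 93)]
wrist 0.03 [(-318, 119), (-312, 118), (-306, 116), (-300, 116), (-294, 114), (-288, 113), (-282, 112), (-276, 111), (-270, 110), (-264, 108), (-258, 108), (-252, 105)]
x-range -0.27 [-44.  33.]
x-range -0.29 [-44.  40.]
x-range -0.31 [-43.  40.]
top0 -0.03 [(-318, 117), (-312, 120), (-306, 117), (-300, 117), (-294, 113), (-288, 114), (-282, 113), (-276, 111), (-270, 110), (-264, 108), (-258, 109), (-252, 102)]
top0 0 [(-318, 120), (-312, 119), (-306, 117), (-300, 117), (-294, 116), (-288, 115), (-282, 112), (-276, 112), (-270, 110), (-264, 107), (-258, 108), (-252, 103), (-246, 97), (-240, 97), (-234, 94), (-228, 95), (-222, 92)]
top0 0.03 [(-318, 119), (-312, 120), (-306, 117), (
[... 363 characters left out ...]
 (-246, 106)]
scene0 0 [(-318, 117), (-312, 117), (-306, 117), (-300, 115), (-294, 114), (-288, 112), (-282, 112), (-276, 109), (-270, 109), (-264, 107), (-258, 106), (-252, 105), (-246, 98), (-240, 96), (-234, 95), (-228, 91), (-222, 32)]
scene0 0.03 [(-318, 117), (-312, 118), (-306, 116), (-300, 114), (-294, 115), (-288, 112), (-282, 112), (-276, 110), (-270, 109), (-264, 107), (-258, 107), (-252, 105), (-246, 103)]
x-range -0.27 [-40.  44.]
x-range -0.29 [-41.  44.]
x-range -0.31 [-40.  43.]
clock 10.92 at [ 0.4921 -0.3098  0.2474] [ 1.7989e+02 -1.0000e-01  1.7494e+02] shift tool [-0.0016 -0.0187  0.0974] min rows 2.38 turn -0.06
[ 0.14305245  0.56535901 -0.06352472] 0.0004914476985346467
```

View pics/w5.png

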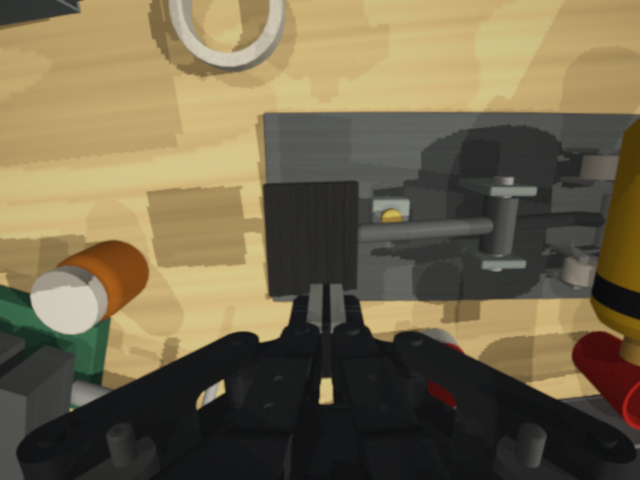

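The wrist view shows the pad at (265–357, 183–297) and the closed fingers just to the side of its middle. The measured pad centre is (0.492, -0.324) with its top at about 113 mm.

Call:
arm_command:
  series:
    - {"jaw": 1,"xyz": [0,-0.0135,0.02],"turn": 0}
    - {"jaw": 1,"xyz": [0,0,0.025],"turn": 0}
    - {"jaw": 1,"xyz": [0,0,0.025],"turn": 0}
    - {"jaw": 1,"xyz": [0,0,0.01],"turn": 0}
    - {"jaw": 1,"xyz": [0,0,0],"turn": 0}
    - {"jaw": 1,"xyz": [0,0,0],"turn": 0}

```text
clock: 11.42
eef_pos: [0.4921, -0.3216, 0.1692]
orientation: [180.0, -0.0, 175.2]
wrist_force: [0.2, -0.5, 0.5]
width: 0.0001
grip_force: 0.0
```

Call:
arm_command:
  series:
    - {"jaw": 1,"xyz": [0,0,0.004],"turn": 0}
    - {"jaw": 1,"xyz": [0,0,0.004],"turn": 0}
    - {"jaw": 1,"xyz": [0,0,0.004],"turn": 0}
    - {"jaw": 1,"xyz": [0,0,0.004],"turn": 0}
    - {"jaw": 1,"xyz": [0,0,0.003],"turn": 0}
    - {"jaw": 1,"xyz": [0,0,0.003],"turn": 0}
    - {"jaw": 1,"xyz": [0,0,0],"turn": 0}

```text
clock: 12.0
eef_pos: [0.4914, -0.3229, 0.1461]
orientation: [180.0, -0.0, 175.0]
wrist_force: [-1.1, -0.4, 0.3]
width: 0.0003
grip_force: 0.0
```

Call:
arm_command:
  series:
    - {"jaw": 1,"xyz": [0,0,0.0025],"turn": 0}
    - {"jaw": 1,"xyz": [0,0,0.0025],"turn": 0}
    - {"jaw": 1,"xyz": [0,0,0.0025],"turn": 0}
    - {"jaw": 1,"xyz": [0,0,0.0025],"turn": 0}
    - {"jaw": 1,"xyz": [0,0,0.0025],"turn": 0}
    - {"jaw": 1,"xyz": [0,0,0.0025],"turn": 0}

```text
clock: 12.5
eef_pos: [0.4919, -0.3241, 0.1324]
orientation: [-179.9, 0.0, 175.0]
wrist_force: [-1.5, -3.0, 7.1]
width: -0.0
grip_force: 3.7
```

Call:
arm_command:
  series:
    - {"jaw": 1,"xyz": [0,0,0.0025],"turn": 0}
    - {"jaw": 1,"xyz": [0,0,0.0025],"turn": 0}
    - {"jaw": 1,"xyz": [0,0,0.0025],"turn": 0}
    - {"jaw": 1,"xyz": [0,0,0.0025],"turn": 0}
    - {"jaw": 1,"xyz": [0,0,0.0025],"turn": 0}
    - {"jaw": 1,"xyz": [0,0,0.0025],"turn": 0}

```text
clock: 13.0
eef_pos: [0.4924, -0.3244, 0.1177]
orientation: [-179.9, 0.1, 175.0]
wrist_force: [0.1, -3.2, 7.3]
width: 0.0
grip_force: 3.7
```

Call:
arm_command:
  series:
    - {"jaw": 1,"xyz": [0,0,0.0025],"turn": 0}
    - {"jaw": 1,"xyz": [0,0,0.0025],"turn": 0}
    - {"jaw": 1,"xyz": [0,0,0.0025],"turn": 0}
    - {"jaw": 1,"xyz": [0,0,0.0025],"turn": 0}
    - {"jaw": 1,"xyz": [0,0,0.0025],"turn": 0}
    - {"jaw": 1,"xyz": [0,0,0.0025],"turn": 0}

```text
clock: 13.5
eef_pos: [0.4924, -0.3251, 0.1027]
orientation: [-179.8, 0.1, 174.9]
wrist_force: [-1.5, -5.2, 7.4]
width: 0.0001
grip_force: 4.0
```

Call:
arm_command:
  series:
    - {"jaw": 1,"xyz": [0,0,0.002],"turn": 0}
    - {"jaw": 1,"xyz": [0,0,0.002],"turn": 0}
    - {"jaw": 1,"xyz": [0,0,0.002],"turn": 0}
    - {"jaw": 1,"xyz": [0,0,0.002],"turn": 0}

```text
clock: 13.83
eef_pos: [0.4924, -0.3255, 0.0948]
orientation: [-179.8, 0.1, 174.9]
wrist_force: [-0.6, -6.0, 8.5]
width: -0.0001
grip_force: 4.3
```

Call:
arm_command:
  series:
    - {"jaw": 1,"xyz": [0,0,0.0015],"turn": 0}
    - {"jaw": 1,"xyz": [0,0,0.0015],"turn": 0}
    - {"jaw": 1,"xyz": [0,0,0.0015],"turn": 0}
    - {"jaw": 1,"xyz": [0,0,0.0015],"turn": 0}

```text
clock: 14.17
eef_pos: [0.4924, -0.3257, 0.0889]
orientation: [-179.8, 0.1, 174.9]
wrist_force: [-0.8, -7.7, 8.0]
width: -0.0
grip_force: 4.6
```

Call:
arm_command:
  series:
    - {"jaw": 1,"xyz": [0,0,0.001],"turn": 0}
    - {"jaw": 1,"xyz": [0,0,0.001],"turn": 0}
    - {"jaw": 1,"xyz": [0,0,0.001],"turn": 0}
    - {"jaw": 1,"xyz": [0,0,0.001],"turn": 0}

```text
clock: 14.5
eef_pos: [0.4924, -0.3258, 0.085]
orientation: [-179.7, 0.1, 174.9]
wrist_force: [-1.1, -7.3, 9.3]
width: -0.0004
grip_force: 4.8
```

Call:
arm_command:
  series:
    - {"jaw": 1,"xyz": [0,0,0.001],"turn": 0}
    - {"jaw": 1,"xyz": [0,0,0.001],"turn": 0}
    - {"jaw": 1,"xyz": [0,0,0.001],"turn": 0}
    - {"jaw": 1,"xyz": [0,0,0.001],"turn": 0}

```text
clock: 14.83
eef_pos: [0.4924, -0.3257, 0.081]
orientation: [-179.8, 0.1, 174.9]
wrist_force: [-0.9, -6.6, 9.9]
width: -0.0001
grip_force: 5.0
```

```bash
cat > bot.py <<'E'
from h import *
N=np.array([.533,.158])
im,d=capture("top");c=cloud(camera_params("top"),d);h=cv2.cvtColor(im,cv2.COLOR_RGB2HSV)
X=(c[...,:2]-N)@EX;Y=(c[...,:2]-N)@EY
m=(h[...,1]>150)&(h[...,0]>18)&(h[...,0]<30)&(c[...,2]>.09)&(abs(X)<.12)&(abs(Y+.1)<.17)
P=np.c_[X[m],Y[m]]*1000;r=cv2.minAreaRect(P.astype(np.float32));print("bottle rel notch",m.sum(),np.round(r[0],1),np.round(r[1],1),round(r[2],1),"ztop",np.percentile(c[m][:,2],98))
m=(abs(X)<.13)&(abs(Y)<.04)&(c[...,2]>.066)&(c[...,2]<.09);P=np.c_[X[m],Y[m]]*1000;r=cv2.minAreaRect(P.astype(np.float32));print("batten",np.round(r[0],1),np.round(r[1],1),round(r[2],1),np.median(c[m][:,2]))
E
python3 bot.py
```

```text
bottle rel notch 1769 [  -9.  -112.3] [180.6 192. ] 89.8 ztop 0.15053973208195665
batten [0.8 8. ] [210.   57.1] 0.2 0.07781379497040418
```

Call:
arm_command:
  series:
    - {"jaw": 1,"xyz": [0,0,0.001],"turn": 0}
    - {"jaw": 1,"xyz": [0,0,0.001],"turn": 0}
    - {"jaw": 1,"xyz": [0,0,0.001],"turn": 0}
    - {"jaw": 1,"xyz": [0,0,0.001],"turn": 0}

```text
clock: 15.22
eef_pos: [0.4924, -0.3256, 0.077]
orientation: [-179.8, 0.1, 174.9]
wrist_force: [-1.8, -6.5, 9.2]
width: 0.0
grip_force: 5.2
```

Call:
arm_command:
  series:
    - {"jaw": 1,"xyz": [0,0,0.001],"turn": 0}
    - {"jaw": 1,"xyz": [0,0,0.001],"turn": 0}
    - {"jaw": 1,"xyz": [0,0,0.001],"turn": 0}
    - {"jaw": 1,"xyz": [0,0,0.001],"turn": 0}

```text
clock: 15.55
eef_pos: [0.4925, -0.3255, 0.0738]
orientation: [-179.7, 0.1, 174.9]
wrist_force: [-5.4, -5.8, 22.3]
width: -0.0001
grip_force: 11.4
```

Call:
arm_command:
  series:
    - {"jaw": 1,"xyz": [0,0,0],"turn": 0}
    - {"jaw": 1,"xyz": [0,0,0],"turn": 0}

```text
clock: 15.72
eef_pos: [0.4925, -0.3255, 0.074]
orientation: [-179.7, 0.1, 174.9]
wrist_force: [-4.0, -6.1, 19.1]
width: 0.0003
grip_force: 9.4
```

Feeling the stop: the force rose from 9 to 20 N with no further travel. I'll press slightly more and hold.

Call:
arm_command:
  series:
    - {"jaw": 1,"xyz": [0,0,0.0005],"turn": 0}
    - {"jaw": 1,"xyz": [0,0,0],"turn": 0}
    - {"jaw": 1,"xyz": [0,0,0],"turn": 0}
    - {"jaw": 1,"xyz": [0,0,0],"turn": 0}
    - {"jaw": 1,"xyz": [0,0,0],"turn": 0}
    - {"jaw": 1,"xyz": [0,0,0],"turn": 0}
    - {"jaw": 1,"xyz": [0,0,0],"turn": 0}
    - {"jaw": 1,"xyz": [0,0,0],"turn": 0}

```text
clock: 16.38
eef_pos: [0.4925, -0.3254, 0.0738]
orientation: [-179.7, 0.1, 174.9]
wrist_force: [-5.9, -4.9, 20.7]
width: 0.0003
grip_force: 10.6
```

```bash
sed -i 's/print("bottle/print("med",np.median(P,0),np.percentile(P,[3,97],axis=0));print("bottle/' bot.py; python3 bot.py; python3 -c "
from h import *
im,d=capture('scene');save('s2',im)"
```

```text
med [-19.37870048 -61.92309544] [[-92.95770659 -98.67148915]
 [ 74.77072303 -21.50580825]]
bottle rel notch 1779 [  -9.  -110.7] [187.2 188.7] 88.8 ztop 0.1499927804921523
batten [1.2 9.8] [ 54.9 210.7] 89.8 0.07769816342967745
```

View pics/s2.png

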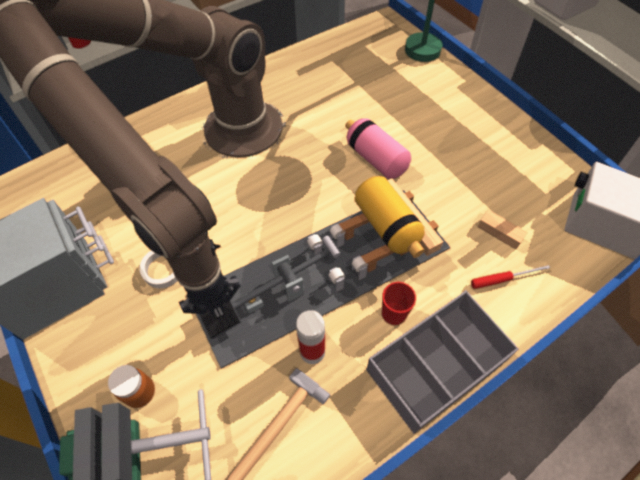

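The bottle at (390,215) has rolled down and rests against the batten, and nothing else has moved. I'll let the pedal up gently.

Call:
arm_command:
  series:
    - {"jaw": 1,"xyz": [0,0,-0.003],"turn": 0}
    - {"jaw": 1,"xyz": [0,0,-0.006],"turn": 0}
    - {"jaw": 1,"xyz": [0,0,-0.008],"turn": 0}
    - {"jaw": 1,"xyz": [0,0,-0.008],"turn": 0}
    - {"jaw": 1,"xyz": [0,0,-0.008],"turn": 0}
    - {"jaw": 1,"xyz": [0,0,-0.008],"turn": 0}
    - {"jaw": 1,"xyz": [0,0,-0.008],"turn": 0}
    - {"jaw": 1,"xyz": [0,0,-0.007],"turn": 0}

```text
clock: 17.15
eef_pos: [0.4924, -0.3219, 0.1283]
orientation: [179.9, 0.1, 175.1]
wrist_force: [0.8, 2.9, 2.8]
width: 0.0001
grip_force: 1.7
```

Call:
arm_command:
  series:
    - {"jaw": 1,"xyz": [0,0,-0.005],"turn": 0}
    - {"jaw": 1,"xyz": [0,0,-0.005],"turn": 0}
    - {"jaw": 1,"xyz": [0,0,-0.01],"turn": 0}
    - {"jaw": 1,"xyz": [0,0,-0.03],"turn": 0}
    - {"jaw": 1,"xyz": [0,0,-0.03],"turn": 0}
    - {"jaw": 1,"xyz": [0,0,-0.03],"turn": 0}
    - {"jaw": 1,"xyz": [0,0,0],"turn": 0}
    - {"jaw": 1,"xyz": [0,0,0],"turn": 0}

```text
clock: 17.82
eef_pos: [0.492, -0.3238, 0.2389]
orientation: [-179.9, 0.1, 175.0]
wrist_force: [-0.5, -0.6, -0.0]
width: -0.0001
grip_force: 0.0
```

```bash
python3 bot.py; python3 - <<'E'
from h import *
c=cloud(camera_params("scene"),capture("scene")[1]).reshape(-1,3);O=np.array([.5165,-.0395]);X=(c[:,:2]-O)@EX;Y=(c[:,:2]-O)@EY
for sx in(-.03,.03): print(sx,[(round(float(y)*1000),round(float(np.median(c[m,2]))*1000)) for y in np.arange(-.36,-.22,.006) if (m:=(abs(X-sx)<.008)&(abs(Y-y)<.003)&(c[:,2]>.02)).sum()>1])
print(sense()["wrist_force"],sense()["clock"])
E
```

```text
med [-18.97585502 -61.57830727] [[-92.58012018 -98.27371868]
 [ 74.83922458 -21.33510672]]
bottle rel notch 1776 [  -8.9 -111. ] [188.  187.5] 88.4 ztop 0.14976236580649216
batten [0.9 7.1] [210.2  49.7] 0.2 0.07764249658413465
-0.03 [(-336, 605), (-330, 615), (-324, 615), (-318, 614), (-312, 609), (-306, 609), (-300, 609), (-294, 608), (-288, 607), (-282, 606), (-276, 603), (-270, 602), (-264, 601), (-258, 610), (-252, 613), (-246, 613), (-240, 612)]
0.03 [(-336, 571), (-330, 575), (-324, 591), (-318, 600), (-312, 467), (-306, 463), (-300, 472), (-294, 474), (-288, 482), (-282, 519), (-276, 483), (-270, 482), (-264, 481), (-258, 486), (-252, 519), (-246, 583), (-240, 585), (-234, 579), (-228, 570)]
[ 0.13299603 -0.566005   -0.10042397] 17.9167
```

```bash
python3 - <<'E'
from h import *
c=cloud(camera_params("wrist"),capture("wrist")[1]).reshape(-1,3);O=np.array([.5165,-.0395]);X=(c[:,:2]-O)@EX;Y=(c[:,:2]-O)@EY
for sx in(-.035,): print(sx,[(round(float(y)*1000),round(float(np.median(c[m,2]))*1000)) for y in np.arange(-.33,-.24,.006) if (m:=(abs(X-sx)<.006)&(abs(Y-y)<.003)&(c[:,2]>.02)&(c[:,2]<.15)).sum()>1])
N=np.array([.533,.158]);c=cloud(camera_params("top"),capture("top")[1]).reshape(-1,3);X=(c[:,:2]-N)@EX;Y=(c[:,:2]-N)@EY
for sx in(-.09,0,.09): print(sx,[(round(float(y)*1000),round(float(np.median(c[m,2]))*1000)) for y in np.arange(-.04,.041,.004) if (m:=(abs(X-sx)<.01)&(abs(Y-y)<.002)&(c[:,2]>.02)).sum()>1])
E
```

```text
-0.035 [(-318, 119), (-312, 118), (-306, 116), (-300, 116), (-294, 114), (-288, 113), (-282, 112), (-276, 110), (-270, 110), (-264, 108), (-258, 108), (-252, 105)]
-0.09 [(-40, 136), (-36, 136), (-32, 132), (-28, 130), (-24, 129), (-20, 126), (-16, 77), (-12, 79), (-8, 79), (-4, 80), (0, 77), (4, 78), (8, 79), (12, 78), (16, 78), (20, 76), (24, 73)]
0 [(-40, 143), (-36, 141), (-32, 141), (-28, 137), (-24, 133), (-20, 130), (-16, 122), (-12, 113), (-4, 77), (0, 79), (4, 81), (8, 76), (12, 75), (16, 80), (20, 76), (24, 73)]
0.09 [(-40, 130), (-36, 126), (-32, 131), (-16, 75), (-12, 81), (-8, 79), (-4, 77), (0, 78), (4, 79), (8, 77), (12, 78), (16, 77), (20, 78)]
```

```bash
python3 -c "
from h import *
print(hand_in())"
```

```text
the job is handed in; nothing more can be done
None
```

The job is handed in: the batten lies in both notches, the bottle was kicked off its rollers and rests against it, and the pedal went to its stop at about 20 N and is fully back up; the hand-in gave no verdict.

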